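Turn a carton in the counter's slide-jaw holder and photograph its barcode

TASK

The orange carton stands on end in the slide-jaw holder, but its barcode label must be photographed from above: slide the moving jaw well back and tip the carton over along the bed, so that it lies flat with the barcode label up. Then push the jaw in again until the carton is held snugly and squarely between the moving jaw and the fixed jaw. Finally press the green button on the camera console fully down and let it come up again, leaving the other goods on the counter where they are.

Things in the scene. Friction and masses are not known exactly. Their poses are not given: they have to be found in the camera images.
- holder: Slide-jaw holder fixed on the counter: grey bed 120 (x) x 330 (y) x 12 mm high. Origin: centre of its underside, on the counter; z up; y is the slide direction. The blue fixed jaw stands at the -y end: 90 mm wide in x, from y = -165 to -135 mm, its top 42 mm above the counter; its inner face (towards +y) is at y = -135 mm. Bed top at z = 12 mm. The holder's position and yaw vary.
- jaw (a joint): Position (m) of the blue moving jaw along the holder's +y; 0 = nearest the fixed jaw, 0.175 = fully open, stays where it is left (about 3 N to slide). The clear gap between the two jaws is 50 mm + this value. The moving jaw's face plate is 90 mm wide, 20 mm thick, its top 48 mm above the counter; behind it (+y side) a 50 mm wide carriage, 44 mm high, reaches to 70 mm behind the face.
- jaw_post (a point): Centre of the top of the black upright round post on the moving jaw's carriage, by which the jaw is pushed: 22 mm diameter, from 59 to 107 mm above the counter (thin steel neck below it). The post's axis is 50 mm behind (+y of) the jaw's face.
- carton: Orange carton with red bands, 55 x 55 x 120 mm, 0.2 to 0.4 kg, loose. Origin: centre of its base, its z axis runs along its 120 mm length, and it stands upright on the holder's bed at the start, close to the fixed jaw. The barcode label is on its -y face, which at the start faces the fixed jaw. Tipped over towards the moving jaw, it lies with the label up.
- label (a point): Centre of the white label with black bars on the carton's -y face, 60 mm from the base; 67 mm above the counter when the carton lies on the bed with the label up.
- console: White camera console fixed on the counter, 110 (x) x 100 (y) x 50 mm high, origin at the centre of its underside. It stands left or right of the holder, the calculator on the other side.
- shutter_top (a point): Centre of the top of the green round push button, 34 mm diameter, on top of the console.
- shutter (a joint): Travel of the green button (m): 0 = up, 0.008 = fully down; a spring pushes it up, about 5 N when fully down.
- calculator: Desk calculator lying on the counter, 150 x 105 x 22 mm, loose, to be left alone. Origin: centre of its underside.
- red_carton: Red carton, 60 x 100 x 80 mm high, loose, beyond the holder, to be left alone. Origin: centre of its underside.
- tin: Food tin with green label, 70 mm diameter, 90 mm high, loose, beyond the holder, to be left alone. Origin: centre of its underside.
- jar: Glass jar with yellow label, 66 mm diameter, 100 mm high, loose, beyond the holder, to be left alone. Origin: centre of its underside.
Things that resemble listed ones, but are neither listed nor needed, are in the scene too. Leave any pink look-alike of the console alone. Several things have the shape of the carton; the one meant has the colours described above.

How it is judged:
By the outcome, as a careful person would: the job done as asked, in the order asked, and still so for the second after the job is handed in, with the robot touching nothing.
It also fails if it takes over 58 s, if anything falls off the work surface, if the arm or the gripper's body presses on something with over 40 N, if the wrist force passes 120 N, or if a joint passes its speed limit or range.

ROBOT

A 7-joint arm with a two-finger parallel gripper is mounted at the origin on the work surface. World frame = base frame: x ahead of the robot, y to its left, z up, the work surface at z = 0. Lengths are in m, angles in rad, forces in N, time in s.
With the tool pointing down it reaches from about 0.425 to 0.925 m from the base axis. Payload 6.8 kg.
Tool frame: the origin (TCP) lies midway between the tips of the shut fingers; the grasp point (between the pads) lies bot.grip_point_offset behind it (bot.grip_point_offset is the distance from the TCP to the grasp point, in m); z points along the fingers, y is the line along which they close (so a half turn about z gives the same grasp; the last joint's range is limited). The gripper opens to 85 mm and grips with 20 to 120 N. Pads are 22 mm wide; open, the fingers measure 114 mm over their backs; the gripper's body (76 mm by 85 mm) begins 54 mm behind the grasp point. The pads swing forward as they close: fully open they stand 13 mm farther back than shut.
Start: joints at [-0.108, 0.477, 0.022, 1.555, -0.011, 1.109, -0.083], TCP at [0.675, 0, 0.231] pointing down, gripper open.
Joint ranges: [-2.96, 2.96], [-0.34, 2.1], [-1.41, 1.46], [0.24, 2.44], [-1.37, 4.51], [0.17, 1.92], [-2.96, 2.96]. Speed limits (rad/s): [2.39, 2.39, 3.14, 3.14, 3.14, 3.14, 3.14].

INTERFACE

Orientations are given as a unit quaternion [w, x, y, z].
In Python, from station import get_obs, cams, job, bot gives the robot as it stands.
- The arm moves only by the tool arm_command, never from a script. Its argument "rows" is a list that holds one entry, the list of rows, each a list of 5 numbers: the finger opening in mm, from 0 to 85.4, then the shift along the world's x, y, z in units of 60 mm (1.0 is 60 mm), then the turn about the world's z in units of 0.08 rad (1.0 is 0.08 rad). In form: [[[grip, x, y, z, turn], ...]]. A call has exactly 10 rows; each row shifts and turns the commanded pose from where the row before left it; what a row does not reach is not made up. A row lasts 1/8 s, in which the tool goes at most 62.5 mm and 10.7 degrees, less where a joint would pass 70% of its speed; a pose out of reach is approached as far as the arm can. A call with a number of a shift or a turn outside -1 to 1 is refused whole. A call with a gripper value outside its range is refused whole. The fingers move at their own pace and stop on an object; "newtons" is the grip in N (left out, the last holds). Time passes only in rows, so rows that do not move let the fingers close, or fill a call up. It gives the time, the measured TCP pose, the force, the opening and the grip force at its end, in the units of the state.
- get_obs(): the state, without advancing time (a new reading comes with each control period).
- cams.read_camera(name): name is "scene" or "side" or "wrist"; returns the picture (480x640x3 uint8, red, green, blue); there is no depth.
- cams.camera_params(name): a dict with "K" (3x3 intrinsics, pixels), "extrinsics" (4x4, takes a point from camera to world coordinates). Camera axes: x right, y down, z forward; pixel columns grow to the right and rows downward; lengths in m; the calibration is good to about 2 mm. A picture is of the moment at which its call begins: read the wrist's pose just before it. camera_params takes no time and is no camera call; for the wrist camera it gives the pose at the moment of the call.
- job.hand_in(): hands the job in; it is judged then, once.
The state is a dict: "t": time; "q": joint angles; "joint_vel": joint speeds; "joint_torque": joint torques, N m; "eef_pos": TCP position; "tool_rot": TCP orientation; "contact_force": force on the tool from outside, world axes, zero at the start; "torque": the same for the moment, N m; "gripper_width": opening from 0.0 (shut) to 1.0 (fully open); "grasp_force": force on a finger pad.
Only numpy, scipy, OpenCV 4.12 (cv2) and the standard library are available. Lean on these libraries where they do the work, as an engineer would, in place of code of your own. Each camera call takes 0.05 s, during which the arm holds its last target. There are 200 camera calls.

## Working session

There is one attempt and no reset: what is moved stays moved. The work goes in short steps, Python scripts to look and compute and a tool call to move; the robot and the scene stay as the last step left them, time stands still between calls to the robot, and variables do not carry over. Pictures are saved under pics/ and viewed, at most 10 in all, crops included, and the job is handed in when it is done.

Besides the shell and the picture viewer there is one more tool, called after "Call:" as a command line: name --argument value ..., lists and objects as JSON in quotes. arm_command: Moves the arm, as the interface text tells. Its arguments: {"type":"object","properties":{"rows":{"type":"array"},"newtons":{"type":"number"}},"required":["rows"]}

```bash
mkdir -p pics; ls; python3 - <<'E'
from station import get_obs,cams,job,bot
import cv2,numpy as np
o=get_obs();print(o['t'],o['eef_pos'],o['tool_rot'],bot.grip_point_offset)
for n in ("scene","side"):
    im=cams.read_camera(n);cv2.imwrite(f'pics/{n}0.png',im[:,:,::-1])
    p=cams.camera_params(n);print(n,np.round(p['K'],1).tolist(),np.round(p['extrinsics'],3).tolist())
E
```

```text
pics
0.0 [ 6.74389843e-01 -4.55122720e-05  2.30327591e-01] [-6.09380046e-04  7.07116943e-01  7.07096001e-01 -7.09648078e-04] 0.0187
scene [[466.8, 0.0, 318.0], [0.0, 466.8, 232.8], [0.0, 0.0, 1.0]] [[-0.638, 0.435, -0.636, 1.154], [0.77, 0.358, -0.527, 0.514], [-0.001, -0.826, -0.563, 0.66], [0.0, 0.0, 0.0, 1.0]]
side [[515.8, 0.0, 311.8], [0.0, 515.8, 249.5], [0.0, 0.0, 1.0]] [[-0.998, -0.054, 0.043, 0.511], [-0.069, 0.75, -0.657, 0.739], [0.004, -0.659, -0.752, 0.978], [0.0, 0.0, 0.0, 1.0]]
```

View pics/scene0.png

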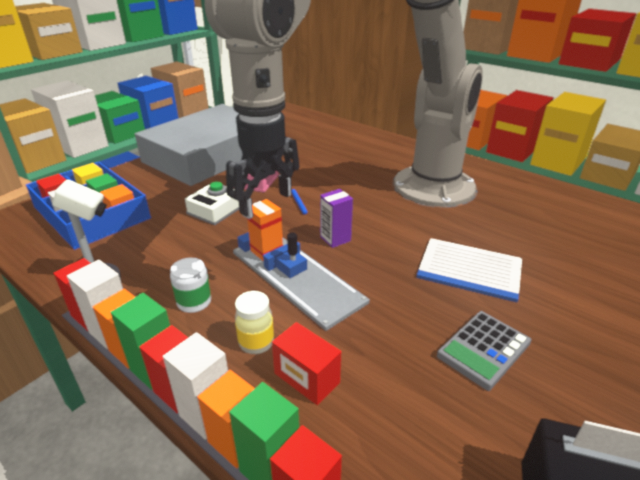

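View pics/side0.png

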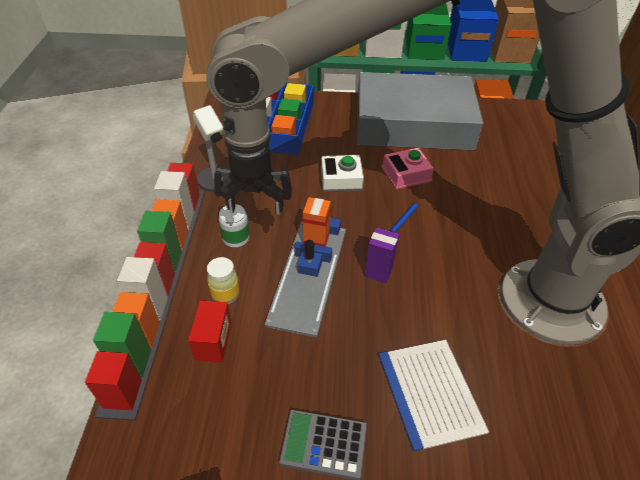

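Candidates: orange/red-banded carton in the holder at scene (265,228) / side (316,220). Look-alikes are the purple carton (side 381,255), the orange boxes in the edge row (scene 225,400 and 115,310), and the shelf boxes. For the console, the white one is at side (342,170) and the pink one at (408,167). I choose the carton in the holder and the white console, and check both in a close crop.

```bash
python3 - <<'E'
import cv2
a=cv2.imread('pics/side0.png')[142:342,255:385];b=cv2.imread('pics/scene0.png')[175:330,180:375]
cv2.imwrite('pics/c1.png',cv2.resize(a,None,fx=3,fy=3,interpolation=cv2.INTER_CUBIC))
cv2.imwrite('pics/c2.png',cv2.resize(b,None,fx=3.8,fy=3.8,interpolation=cv2.INTER_CUBIC))
E
```

```text
(no output)
```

View pics/c1.png

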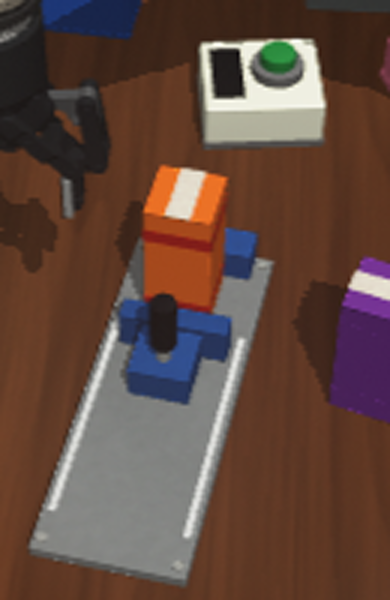

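View pics/c2.png

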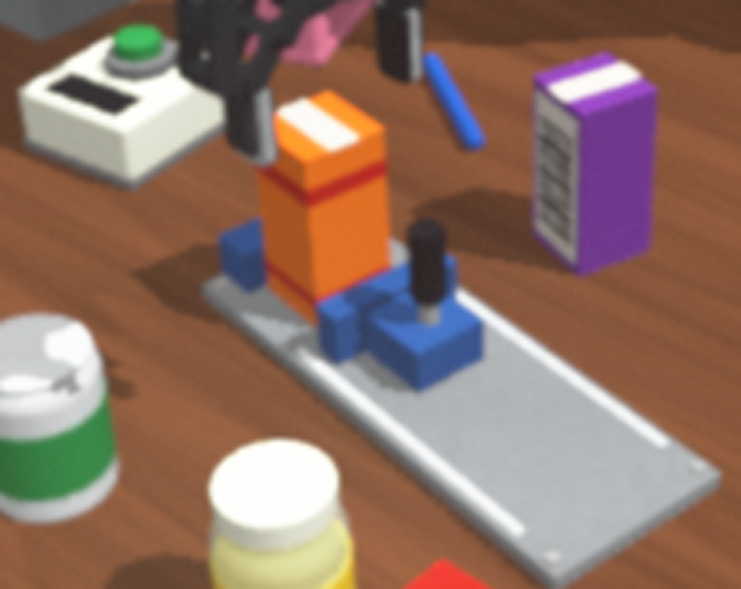

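```bash
cat > h.py <<'E'
import numpy as np
from station import cams
from scipy.optimize import least_squares
P={n:cams.camera_params(n) for n in ("scene","side")}
def ray(n,u,v,p=None):
    p=p or P[n];E=np.array(p['extrinsics']);d=E[:3,:3]@np.linalg.solve(np.array(p['K']),[u,v,1]);return E[:3,3],d
def at(n,u,v,z,p=None):
    c,d=ray(n,u,v,p);return c+d*(z-c[2])/d[2]
def tri(a,b):
    (c1,d1),(c2,d2)=ray("side",*a),ray("scene",*b)
    s=np.linalg.lstsq(np.c_[d1,-d2],c2-c1,rcond=None)[0];x,y=c1+s[0]*d1,c2+s[1]*d2
    return (x+y)/2,np.linalg.norm(x-y)
def S(u,v):return 255+u/3,142+v/3
def C(u,v):return 180+u/3.8,175+v/3.8
E
python3 - <<'E'
from h import *
np.set_printoptions(precision=4,suppress=True)
pts=[("side",S(32,547),60,165),("side",S(188,578),-60,165),("side",S(272,262),-60,-165),("scene",C(557,578),60,165),("scene",C(718,478),-60,165),("scene",C(205,288),60,-165)]
W=[at(n,*uv,.012)[:2] for n,uv,_,_ in pts];L=np.array([[a,b] for *_,a,b in pts])/1e3
print(np.array(W))
def res(p,i=slice(None)):
    c,s=np.cos(p[2]),np.sin(p[2]);return ((L@np.array([[c,-s],[s,c]]).T+p[:2])-W)[i].ravel()
f=least_squares(res,[.6,0,0]);print("holder",f.x,np.degrees(f.x[2]),f.fun.reshape(-1,2)*1e3)
p=f.x;R=np.array([[np.cos(p[2]),-np.sin(p[2])],[np.sin(p[2]),np.cos(p[2])]])
def loc(w):return R.T@(w[:2]-p[:2])
for nm,a,b,z in [("post",(164,298),(428,226),.107),("button",(279,53),(138,40),.06)]:
    t,e=tri(S(*a),C(*b));print(nm,t,e,at("side",*S(*a),z),at("scene",*C(*b),z),loc(t))
for n,uv in [("side",S(160,168)),("side",S(228,178)),("side",S(215,222)),("side",S(145,215)),("scene",C(330,92)),("scene",C(385,127)),("scene",C(315,165)),("scene",C(260,133))]:
    w=at(n,*uv,.132);print("carton",n,w[:2],loc(w))
E
```

```text
[[ 0.6519  0.1216]
 [ 0.5358  0.1398]
 [ 0.4832 -0.1801]
 [ 0.6571  0.1227]
 [ 0.5453  0.1433]
 [ 0.6044 -0.1967]]
holder [ 0.5706 -0.0292 -0.165 ] -9.456613829546912 [[ 4.9291  2.1484]
 [ 2.7325  3.6073]
 [ 1.1295 -1.9217]
 [-0.2515  1.027 ]
 [-6.7555  0.19  ]
 [-1.7841 -5.051 ]]
post [ 0.5665 -0.044   0.1066] 0.0037901035946446156 [ 0.5667 -0.0462  0.107 ] [ 0.5681 -0.0409  0.107 ] [-0.0016 -0.0153]
button [ 0.485  -0.3912  0.0682] 0.0019434841044356167 [ 0.4849 -0.4029  0.06  ] [ 0.4765 -0.402   0.06  ] [-0.0249 -0.3711]
carton side [ 0.5782 -0.1626] [ 0.0295 -0.1304]
carton side [ 0.5237 -0.155 ] [-0.0256 -0.1318]
carton side [ 0.5315 -0.1052] [-0.026  -0.0815]
carton side [ 0.5859 -0.1089] [ 0.0282 -0.0761]
carton scene [ 0.5276 -0.1546] [-0.0218 -0.1308]
carton scene [ 0.5359 -0.1022] [-0.0222 -0.0777]
carton scene [ 0.5901 -0.1043] [ 0.0316 -0.0709]
carton scene [ 0.586  -0.1526] [ 0.0355 -0.1192]
```

The crop confirms the choice: orange carton with red bands in the holder, barcode on the hidden side, white console with the green button at crop (279,53). The holder is at about (0.571, -0.029) with yaw -0.16, and the jaw is at about 0.02. The carton's local y runs from -0.131 to -0.076. I'll push the jaw back with shut fingers, starting between the carton and the post.

Call:
arm_command --rows '[[[0,-0.63,-0.44,0,-0.67],[0,-0.63,-0.44,0,-0.67],[0,-0.63,-0.44,0,-0.66],[0,0,0,0,0],[0,0,0,-0.4,0],[0,0,0,-0.4,0],[0,0,0,-0.4,0],[0,0,0,0,0],[0,0,0,0,0],[0,0,0,0,0]]]' --newtons 30

```text
t: 1.35
eef_pos: [0.5625, -0.0791, 0.1604]
tool_rot: [0.001, 0.761, 0.648, 0.001]
contact_force: [0.2, -0.5, -0.3]
gripper_width: -0.004
grasp_force: 0.0
```

Call:
arm_command --rows '[[[0,0,0,-0.42,0],[0,0,0,-0.42,0],[0,0,0,-0.42,0],[0,0,0,0,0],[0,0.03,0.2,0,0],[0,0.04,0.26,0,0],[0,0.04,0.26,0,0],[0,0.04,0.26,0,0],[0,0.04,0.26,0,0],[0,0.04,0.26,0,0]]]'

```text
t: 2.6
eef_pos: [0.5757, 0.0119, 0.0839]
tool_rot: [0.0, 0.761, 0.648, 0.0]
contact_force: [0.7, -3.5, 2.7]
gripper_width: -0.001
grasp_force: 1.9
```

Call:
arm_command --rows '[[[0,0.04,0.26,0,0],[0,0.04,0.26,0,0],[0,0.04,0.26,0,0],[0,0.03,0.2,0,0],[0,0.01,0.07,0,0],[0,0,0,0,0],[0,-0.03,-0.2,0,0],[0,0,0,0.5,0],[0,0,0,0.5,0],[0,0,0,0.5,0]]]'

```text
t: 3.85
eef_pos: [0.5824, 0.0606, 0.1743]
tool_rot: [-0.0, 0.762, 0.648, -0.001]
contact_force: [0.7, -0.5, 0.5]
gripper_width: -0.001
grasp_force: 0.0
```

Call:
arm_command --rows '[[[0,-0.11,-0.81,0,0],[0,-0.11,-0.81,0,0],[0,-0.11,-0.81,0,0],[0,-0.11,-0.81,0,0],[0,-0.11,-0.81,0,0],[0,0,0,0,0],[0,0,0,-0.3,0],[0,0,0,-0.3,0],[0,0,0,-0.3,0],[0,0,0,0,0]]]'

```text
t: 5.1
eef_pos: [0.5489, -0.18, 0.1174]
tool_rot: [-0.002, 0.761, 0.649, -0.001]
contact_force: [0.9, 0.1, 1.1]
gripper_width: -0.002
grasp_force: 0.0
```

```bash
python3 - <<'E'
from station import get_obs,cams
import cv2,numpy as np
b=cams.read_camera("scene")[175:330,180:375,::-1];a=cams.read_camera("side")[142:342,255:385,::-1]
b=cv2.resize(b,(390,310));a=cv2.resize(a,(390,600),interpolation=cv2.INTER_CUBIC)
im=np.zeros((600,790,3),np.uint8);im[:,:390]=a;im[:310,400:]=b
cv2.imwrite('pics/d1.png',im);o=get_obs();print(o['eef_pos'],o['contact_force'])
E
```

```text
[ 0.55030006 -0.18083804  0.11938863] [ 0.58916869 -0.08699443  0.81222034]
```

View pics/d1.png

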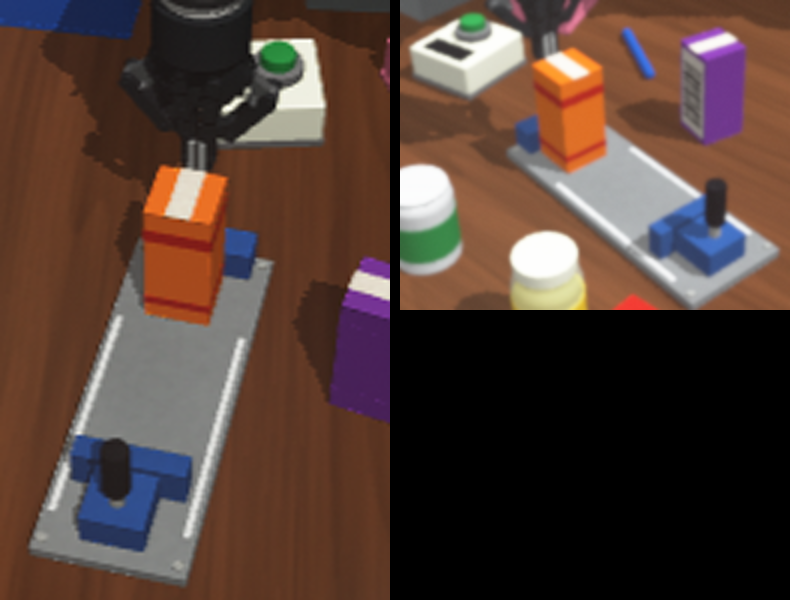

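The jaw is open (post at crop 117,455), the carton is upright, and the shut fingers are behind its top (crop 197,155). Now I tip it.

Call:
arm_command --rows '[[[0,0.016,0.1,0,0],[0,0.016,0.1,0,0],[0,0.016,0.1,0,0],[0,0.016,0.1,0,0],[0,0.016,0.1,0,0],[0,0.016,0.1,0,0],[0,0.016,0.1,0,0],[0,0.016,0.1,0,0],[0,0,0,0,0],[0,0,0,0,0]]]'

```text
t: 6.45
eef_pos: [0.5578, -0.1333, 0.1196]
tool_rot: [-0.0, 0.761, 0.648, -0.0]
contact_force: [0.4, -0.5, 0.1]
gripper_width: -0.0
grasp_force: 0.0
```

```bash
python3 - <<'E'
from station import get_obs,cams
import cv2,numpy as np
b=cams.read_camera("scene")[175:330,180:375,::-1];a=cams.read_camera("side")[142:342,255:385,::-1]
b=cv2.resize(b,(390,310));a=cv2.resize(a,(390,600),interpolation=cv2.INTER_CUBIC)
im=np.zeros((600,790,3),np.uint8);im[:,:390]=a;im[:310,400:]=b
cv2.imwrite('pics/d2.png',im);o=get_obs();print(o['eef_pos'],o['contact_force'])
E
```

```text
[ 0.55780517 -0.13352365  0.11968239] [-0.34105649  0.51164284  0.08023419]
```

View pics/d2.png

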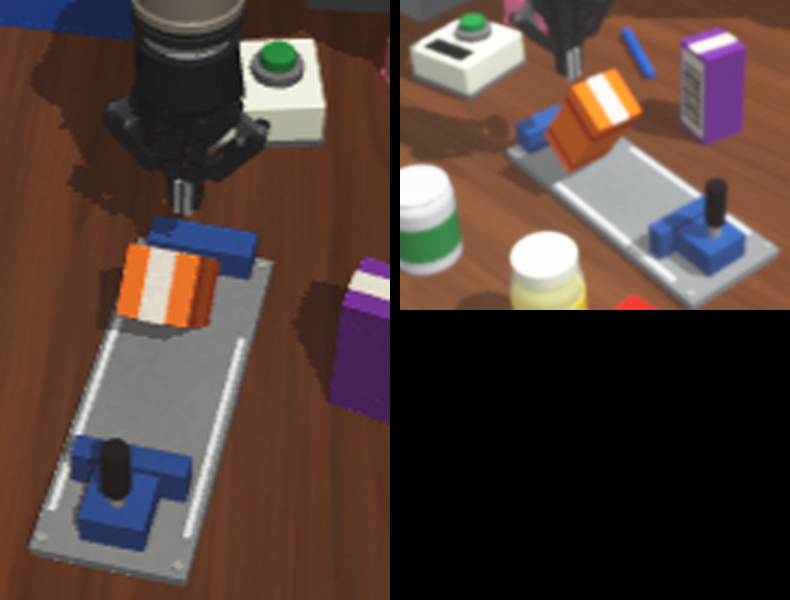

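The picture shows the carton mid-fall past its balance point, clear of the fingers. I move up and over to behind the post, then look again.

Call:
arm_command --rows '[[[0,0,0,0.7,0],[0,0,0,0.6,0],[0,0.12,0.87,0,0],[0,0.12,0.87,0,0],[0,0.12,0.88,0,0],[0,0.12,0.88,0,0],[0,0.12,0.88,0,0],[0,0,0,0,0],[0,0,0,0,0],[0,0,0,0,0]]]'

```text
t: 7.8
eef_pos: [0.594, 0.1274, 0.1977]
tool_rot: [0.0, 0.762, 0.647, -0.0]
contact_force: [1.1, 0.0, -0.3]
gripper_width: 0.002
grasp_force: 0.0
```

```bash
python3 - <<'E'
from station import get_obs,cams
import cv2,numpy as np
b=cams.read_camera("scene")[175:330,180:375,::-1];a=cams.read_camera("side")[142:342,255:385,::-1]
b=cv2.resize(b,(390,310));a=cv2.resize(a,(390,600),interpolation=cv2.INTER_CUBIC)
im=np.zeros((600,790,3),np.uint8);im[:,:390]=a;im[:310,400:]=b
cv2.imwrite('pics/d3.png',im);o=get_obs();print(o['eef_pos'],o['contact_force'])
E
```

```text
[0.59402884 0.12784312 0.19779008] [ 0.3025028  -0.19857483  0.25038909]
```

View pics/d3.png

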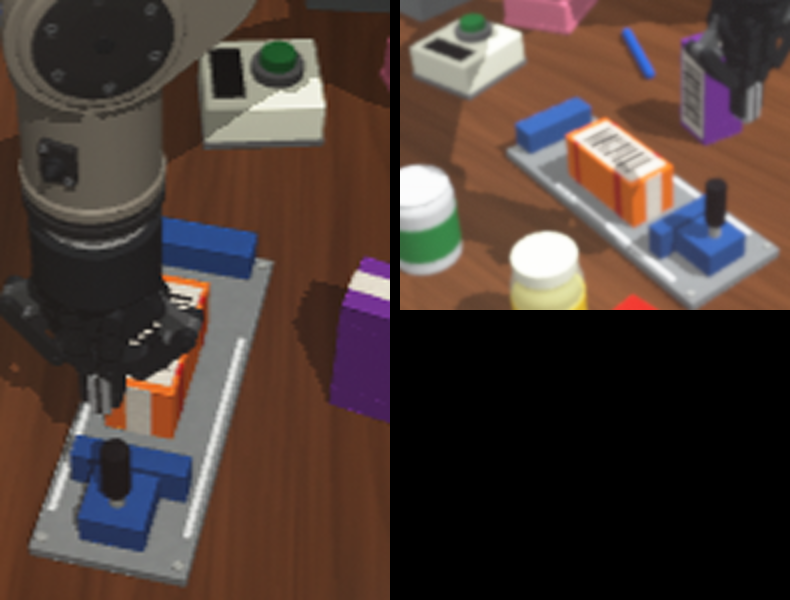

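The carton lies flat with the barcode up (scene inset 620,150) and is nearly square. I descend behind the post and push.

Call:
arm_command --rows '[[[0,0,0,-0.5,0],[0,0,0,-0.5,0],[0,0,0,-0.5,0],[0,0,0,-0.37,0],[0,0,0,0,0],[0,-0.02,-0.15,0,0],[0,-0.03,-0.2,0,0],[0,-0.03,-0.2,0,0],[0,-0.03,-0.2,0,0],[0,-0.03,-0.2,0,0]]]'

```text
t: 9.15
eef_pos: [0.5859, 0.073, 0.0863]
tool_rot: [-0.0, 0.761, 0.648, 0.001]
contact_force: [-0.1, 7.2, 5.0]
gripper_width: -0.002
grasp_force: 3.4
```

Call:
arm_command --rows '[[[0,-0.02,-0.1,0,0],[0,-0.02,-0.1,0,0],[0,-0.01,-0.08,0,0],[0,-0.01,-0.08,0,0],[0,-0.01,-0.05,0,0],[0,-0.01,-0.05,0,0],[0,0,-0.02,0,0],[0,0,-0.02,0,0],[0,0,0,0,0],[0,0,0,0,0]]]'

```text
t: 10.4
eef_pos: [0.581, 0.0433, 0.0862]
tool_rot: [-0.0, 0.761, 0.649, 0.001]
contact_force: [-1.3, 6.0, 4.1]
gripper_width: 0.002
grasp_force: 2.8
```

Call:
arm_command --rows '[[[0,-0.01,-0.06,0,0],[0,-0.01,-0.06,0,0],[0,-0.01,-0.05,0,0],[0,0,-0.02,0,0],[0,0,-0.02,0,0],[0,0,0,0,0],[0,0,0,0,0],[0,0,0,0,0],[0,0,0,0,0],[0,0,0,0,0]]]'

```text
t: 11.65
eef_pos: [0.579, 0.0306, 0.0861]
tool_rot: [-0.0, 0.761, 0.649, 0.001]
contact_force: [-0.6, 5.3, 5.3]
gripper_width: -0.003
grasp_force: 2.8
```

Call:
arm_command --rows '[[[0,-0.003,-0.02,0,0],[0,-0.003,-0.02,0,0],[0,-0.003,-0.02,0,0],[0,0,0,0,0],[0,0,0,0,0],[0,0,0,0,0],[0,0,0,0,0],[0,0,0,0,0],[0,0,0,0,0],[0,0,0,0,0]]]'

```text
t: 12.9
eef_pos: [0.5784, 0.027, 0.086]
tool_rot: [-0.0, 0.761, 0.649, 0.001]
contact_force: [-0.5, 6.3, 3.3]
gripper_width: 0.003
grasp_force: 2.7
```

Call:
arm_command --rows '[[[0,-0.003,-0.02,0,0],[0,-0.003,-0.02,0,0],[0,-0.003,-0.02,0,0],[0,0,0,0,0],[0,0,0,0,0],[0,0,0,0,0],[0,0,0,0,0],[0,0,0,0,0],[0,0,0,0,0],[0,0,0,0,0]]]'

```text
t: 14.15
eef_pos: [0.5778, 0.0235, 0.086]
tool_rot: [-0.0, 0.761, 0.649, 0.001]
contact_force: [-0.9, 5.7, 3.8]
gripper_width: -0.0
grasp_force: 2.9
```

Call:
arm_command --rows '[[[0,-0.003,-0.02,0,0],[0,-0.003,-0.02,0,0],[0,-0.003,-0.02,0,0],[0,0,0,0,0],[0,0,0,0,0],[0,0,0,0,0],[0,0,0,0,0],[0,0,0,0,0],[0,0,0,0,0],[0,0,0,0,0]]]'

```text
t: 15.4
eef_pos: [0.5778, 0.0234, 0.0861]
tool_rot: [-0.001, 0.76, 0.65, 0.002]
contact_force: [-0.9, 13.3, 2.6]
gripper_width: 0.003
grasp_force: 6.5
```

Motion stopped and the force rose to 13 N, so the jaw is home. I give a slight further squeeze, then back off and rise.

Call:
arm_command --rows '[[[0,-0.003,-0.02,0,0],[0,-0.003,-0.02,0,0],[0,0,0,0,0],[0,0,0,0,0],[0,0.01,0.06,0,0],[0,0.03,0.2,0,0],[0,0.03,0.2,0,0],[0,0,0,0.7,0],[0,0,0,0.7,0],[0,0,0,0.6,0]]]'

```text
t: 16.65
eef_pos: [0.5812, 0.0439, 0.2069]
tool_rot: [0.0, 0.762, 0.648, -0.0]
contact_force: [0.6, 0.1, -0.3]
gripper_width: -0.0
grasp_force: 0.0
```

```bash
python3 - <<'E'
from station import get_obs,cams
import cv2,numpy as np
b=cams.read_camera("scene")[175:330,180:375,::-1];a=cams.read_camera("side")[142:342,255:385,::-1]
b=cv2.resize(b,(390,310));a=cv2.resize(a,(390,600),interpolation=cv2.INTER_CUBIC)
im=np.zeros((600,790,3),np.uint8);im[:,:390]=a;im[:310,400:]=b
cv2.imwrite('pics/d4.png',im);o=get_obs();print(o['eef_pos'],o['contact_force'])
E
```

```text
[0.5836666  0.04417703 0.20968126] [ 0.83388729 -0.81835169 -0.030613  ]
```

View pics/d4.png

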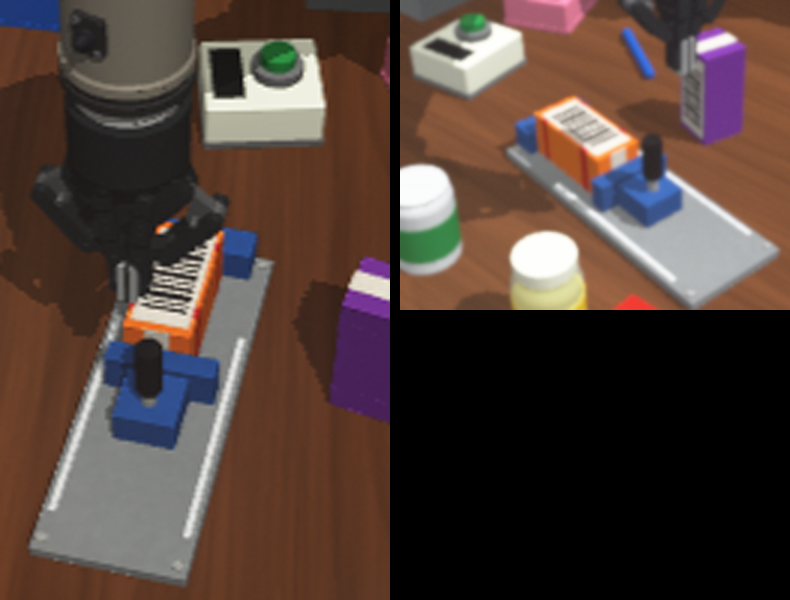

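The carton is held between both jaws with the label up (inset 585,128). Next, the button at (0.485, -0.391, top about 0.067).

Call:
arm_command --rows '[[[0,-0.18,-0.8,0,0],[0,-0.18,-0.81,0,0],[0,-0.18,-0.81,0,0],[0,-0.18,-0.81,0,0],[0,-0.18,-0.81,0,0],[0,-0.18,-0.81,0,0],[0,-0.18,-0.81,0,0],[0,-0.18,-0.81,0,0],[0,-0.18,-0.81,0,0],[0,0,0,-0.3,0]]]'

```text
t: 18.0
eef_pos: [0.4813, -0.3983, 0.1876]
tool_rot: [0.002, 0.764, 0.645, -0.001]
contact_force: [0.5, 0.1, 0.5]
gripper_width: -0.001
grasp_force: 0.0
```

```bash
python3 - <<'E'
from h import *
from station import get_obs
import cv2
a=cams.read_camera("side")[142:342,255:385,::-1];cv2.imwrite('pics/e_side.png',a)
o=get_obs();print(o['eef_pos']);p=cams.camera_params("wrist");w=cams.read_camera("wrist")
hsv=cv2.cvtColor(w,cv2.COLOR_RGB2HSV);m=cv2.inRange(hsv,(50,120,60),(80,255,255))
n,_,st,ce=cv2.connectedComponentsWithStats(m)
for i in range(1,n):
    if st[i,4]>150: print(st[i],ce[i],at("wrist",*ce[i],.067,p))
b=cv2.resize(a,(390,600),interpolation=cv2.INTER_CUBIC);im=np.zeros((600,790,3),np.uint8);im[:,:390]=b;im[:300,390:]=cv2.resize(w[:,:,::-1],(400,300))
cv2.imwrite('pics/e.png',im)
E
```

```text
[ 0.48116835 -0.39388287  0.18388863]
[ 299  203   53   54 2190] [325.10821918 229.44383562] [ 0.48704171 -0.39117169  0.067     ]
[  35  305   55   48 2010] [ 61.91840796 328.94825871] [ 0.30051383 -0.43077881  0.067     ]
[599 445  41  24 541] [624.99630314 453.18484288] [ 0.67855096 -0.59584183  0.067     ]
```

View pics/e.png

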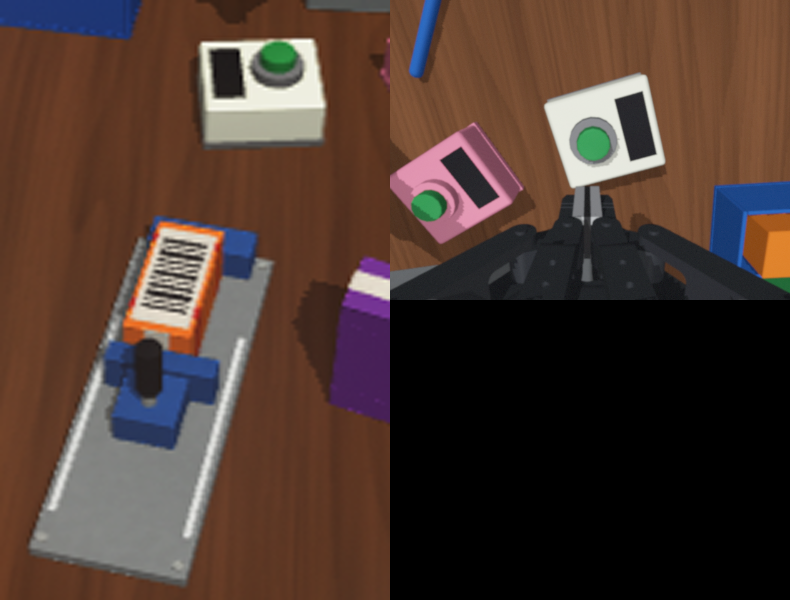

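Carton snug and square, label up. The button, measured by the wrist camera, is at (0.487, -0.391), which agrees. Descend to just above it.

Call:
arm_command --rows '[[[0,0.08,0.04,-0.4,0],[0,0,0,-0.4,0],[0,0,0,-0.4,0],[0,0,0,-0.35,0],[0,0,0,-0.2,0],[0,0,0,0,0],[0,0,0,0,0],[0,0,0,-0.05,0],[0,0,0,-0.05,0],[0,0,0,0,0]]]'

```text
t: 19.35
eef_pos: [0.4886, -0.3899, 0.0764]
tool_rot: [-0.0, 0.761, 0.648, -0.0]
contact_force: [1.1, -0.1, -0.8]
gripper_width: -0.002
grasp_force: 0.0
```

Call:
arm_command --rows '[[[0,0,0,-0.06,0],[0,0,0,-0.06,0],[0,0,0,-0.05,0],[0,0,0,-0.05,0],[0,0,0,-0.03,0],[0,0,0,-0.03,0],[0,0,0,0,0],[0,0,0,0,0],[0,0,0,0,0],[0,0,0,0,0]]]'

```text
t: 20.6
eef_pos: [0.4893, -0.3904, 0.0653]
tool_rot: [0.001, 0.762, 0.648, 0.001]
contact_force: [-12.9, 9.7, 48.2]
gripper_width: -0.0
grasp_force: 23.8
```

Call:
arm_command --rows '[[[0,0,0,0.06,0],[0,0,0,0.03,0],[0,0,0,0,0],[0,0,0,0,0],[0,0,0,0,0],[0,0,0,0,0],[0,0,0,0,0],[0,0,0,0,0],[0,0,0,0,0],[0,0,0,0,0]]]'

```text
t: 21.85
eef_pos: [0.489, -0.3903, 0.066]
tool_rot: [0.0, 0.761, 0.648, 0.0]
contact_force: [-2.5, 1.7, 10.3]
gripper_width: -0.001
grasp_force: 5.0
```

```bash
python3 - <<'E'
from h import *
from station import get_obs
import cv2
o=get_obs();print(o['eef_pos'],o['contact_force'])
a=cams.read_camera("side")[142:202,315:375,::-1];b=cams.read_camera("scene")[165:225,180:240,::-1]
w=cams.read_camera("wrist")[:,:,::-1]
im=np.zeros((600,790,3),np.uint8)
im[:300,:300]=cv2.resize(a,(300,300),interpolation=cv2.INTER_CUBIC);im[300:,:300]=cv2.resize(b,(300,300),interpolation=cv2.INTER_CUBIC);im[:367,300:]=cv2.resize(w,(490,367))
cv2.imwrite('pics/f.png',im)
E
```

```text
[ 0.48899561 -0.39025184  0.06604737] [-2.45431942  1.70176674 10.3451971 ]
```

View pics/f.png

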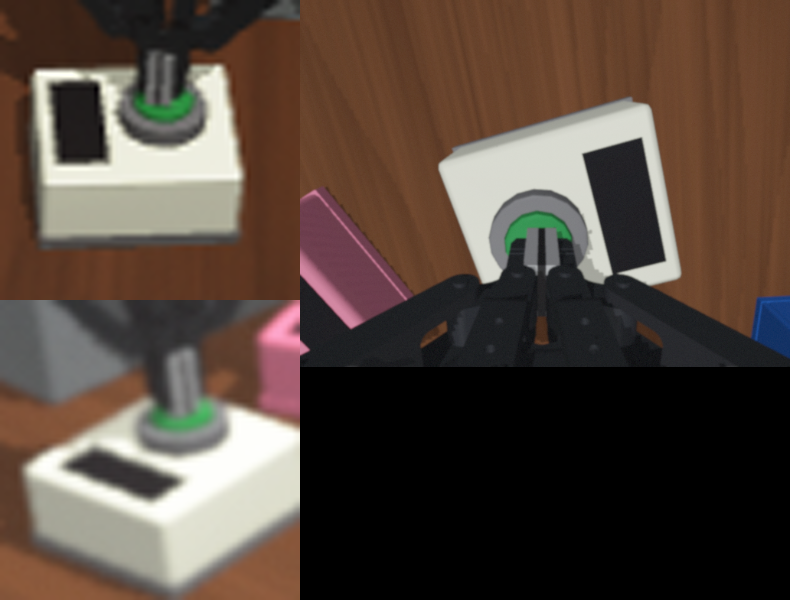

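The fingers stand inside the green button and it is bottomed: 10 N is twice its spring force, with the button flush near the grey ring. Releasing it now by rising clear.

Call:
arm_command --rows '[[[0,0,0,0.05,0],[0,0,0,0.15,0],[0,0,0,0.3,0],[0,0,0,0.5,0],[0,0,0,0.5,0],[0,0,0,0.5,0],[0,0,0,0,0],[0,0,0,0,0],[0,0,0,0,0],[0,0,0,0,0]]]'

```text
t: 23.25
eef_pos: [0.4883, -0.3896, 0.1842]
tool_rot: [-0.001, 0.761, 0.648, -0.0]
contact_force: [-1.4, -0.4, -0.2]
gripper_width: 0.0
grasp_force: 0.0
```

```bash
python3 - <<'E'
from h import *
from station import get_obs,job
import cv2
o=get_obs();print(o['t'],o['eef_pos'],o['contact_force'])
now=cams.read_camera("side")[:,:,::-1]
c=now[142:342,255:385];ref=cv2.imread('pics/e_side.png')
d=cv2.absdiff(c,ref).max(2)>60
print("changed px: carton/jaw area",d[70:,30:90].sum(),"button",d[8:32,80:105].sum())
d0=cv2.absdiff(now,cv2.imread('pics/side0.png')).max(2)>60
print("calc",d0[405:475,280:370].sum(),"red",d0[300:362,188:232].sum(),"jar",d0[258:304,205:240].sum(),"purple",d0[228:283,364:400].sum(),"tin",d0[205:247,218:250].sum())
E
```

```text
23.25 [ 0.48828462 -0.38964448  0.18420232] [-1.421604   -0.39588789 -0.22970706]
changed px: carton/jaw area 0 button 0
calc 0 red 0 jar 0 purple 0 tin 275
```

```bash
python3 - <<'E'
from h import *
from station import job
import cv2
d=cv2.absdiff(cams.read_camera("scene")[:,:,::-1],cv2.imread('pics/scene0.png')).max(2)>60
n=d[255:315,165:215].sum();print("tin",n)
if n<40: print(job.hand_in())
E
```

```text
tin 40
```

```bash
python3 - <<'E'
from h import *
import cv2
a=cams.read_camera("scene")[:,:,::-1];b=cv2.imread('pics/scene0.png')
d=cv2.absdiff(a,b).max(2)>60
y,x=np.where(d[255:315,165:215]);print(y.min()+255,y.max()+255,x.min()+165,x.max()+165)
for i in (a,b):
    m=cv2.inRange(cv2.cvtColor(i,cv2.COLOR_BGR2HSV)[255:315,165:215],(50,100,40),(85,255,255));print(cv2.boundingRect(m),cv2.moments(m,True)['m00'])
E
```

```text
258 277 173 199
(0, 27, 45, 33) 507.0
(0, 27, 45, 33) 512.0
```

The tin's green label has not moved; the changed pixels are only reflections on its lid. Handing in.

```bash
python3 -c "
from station import job
print(job.hand_in())"
```

```text
the job is handed in; nothing more can be done
None
```

I handed the job in at about 23 s: carton flat, label up and held between the jaws, button pressed and released, other goods unmoved; the fingers briefly read about 49 N up (51 N total) on the button, over the 40 N limit for the arm and gripper body.

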